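# Clamp down the pump cover of an ice machine

### The job

Clamp the pump cover shut: screw the red T-bar bolt clockwise until it is fully home against its stop, then the yellow one, then the blue one. Leave the black vent bolt on the same cover as it is, and do not push the things on the bench about.

Things in the scene. Friction and masses are not known exactly. Their poses are not given: they have to be found in the camera images.
- housing: grey round pump housing, fixed; aluminium cover 284 mm across, its top 75 mm above the bench. Origin: centre of the underside; x along its blue motor (to 270 mm from the axis, 88 mm high), -y along a brass stub (to 165 mm). Four T-bar bolts stand upright at the corners of a 120 mm square round the centre, sides along x and y, colours in any order, a flat sight glass between.
- red_grip (a point): red T-bar bolt: point on its vertical axis at grip height, 117 mm above the bench, 13 mm below the bar's top. Bar 80 mm long, 16 mm wide with flat sides, 34 mm tall; fingertips can go 29 mm below this point, where a dark steel collar (44 mm across) begins. x runs along the bar (half turns look alike) and turns with the bolt, z up.
- yellow_grip (a point): yellow T-bar bolt: point on its vertical axis at grip height, 117 mm above the bench, 13 mm below the bar's top. Bar 80 mm long, 16 mm wide with flat sides, 34 mm tall; fingertips can go 29 mm below this point, where a dark steel collar (44 mm across) begins. x runs along the bar (half turns look alike) and turns with the bolt, z up.
- blue_grip (a point): blue T-bar bolt: point on its vertical axis at grip height, 117 mm above the bench, 13 mm below the bar's top. Bar 80 mm long, 16 mm wide with flat sides, 34 mm tall; fingertips can go 29 mm below this point, where a dark steel collar (44 mm across) begins. x runs along the bar (half turns look alike) and turns with the bolt, z up.
- red_bolt (a joint): turn of the red bolt, rad; grows as it is screwed in, clockwise from above. 2.2 to 3.8 rad are left at the start, often more than one grasp can turn. It ends at a hard stop not given here, which differs between bolts: feel it. Steady thread drag of 0.1 to 0.25 N m all the way, more at the stop only. It stays where it is let go, and neither rises nor sinks.
- yellow_bolt (a joint): turn of the yellow bolt, rad; grows as it is screwed in, clockwise from above. 2.2 to 3.8 rad are left at the start, often more than one grasp can turn. It ends at a hard stop not given here, which differs between bolts: feel it. Steady thread drag of 0.1 to 0.25 N m all the way, more at the stop only. It stays where it is let go, and neither rises nor sinks.
- blue_bolt (a joint): turn of the blue bolt, rad; grows as it is screwed in, clockwise from above. 2.2 to 3.8 rad are left at the start, often more than one grasp can turn. It ends at a hard stop not given here, which differs between bolts: feel it. Steady thread drag of 0.1 to 0.25 N m all the way, more at the stop only. It stays where it is let go, and neither rises nor sinks.
- vent_tip (a point): end of the bar of the black vent bolt, 38 mm from its axis, 117 mm above the bench; this bolt has the same shape and size as the coloured ones and must not be turned. x points from its axis along the bar, z up.
- screwdriver: red-handled screwdriver, 200 mm long, 26 mm thick, lying along its x (tip at +x); origin at mid length on the bench. Bystander.
- cartridge: white water-filter cartridge with blue band and neck, upright, 60 mm across, 160 mm tall; origin: centre of its foot. Bystander.
- tape: grey ring of tape lying flat, 90 mm across, 40 mm tall; origin: centre of its underside. Bystander.

How it is judged:
By the outcome, as a careful person would: the job done as asked, in the order asked, and still so for the second after the job is handed in, with the robot touching nothing.
It also fails if it takes over 72 s, if anything falls off the work surface, if the arm or the gripper's body presses on something with over 40 N, if the wrist force passes 120 N, or if a joint passes its speed limit or range.

### The arm

A 6-joint arm with a two-finger parallel gripper is mounted at the origin on the work surface. World frame = base frame: x ahead of the robot, y to its left, z up, the work surface at z = 0. Lengths are in m, angles in rad, forces in N, time in s.
With the tool pointing down it reaches from about 0.375 to 0.9 m from the base axis. Payload 3.1 kg.
Tool frame: the origin (TCP) lies between the finger pads; the fingertips stand 25 mm ahead of it and the grasp point (between the pads) lies 6 mm ahead of it; y points along the fingers, x is the direction in which the jaws open and shut, and the axes are right-handed (so a half turn about y gives the same grasp; the last joint's range is limited). The gripper opens to 87 mm and grips with 3 to 60 N. Pads are 19 mm wide; open, the fingers measure 117 mm over their backs; the gripper's body (75 mm by 190 mm) begins 51 mm behind the grasp point.
Start: joints at [0.949, 0.527, 1.433, -0, 1.181, -0.178], TCP at [0.268, 0.564, 0.248] pointing down, gripper open.
Joint ranges: [-3.08, 3.08], [-0.75, 2.2], [0.22, 2.44], [-1.43, 4.57], [0, 2.65], [-2.85, 2.85]. Speed limits (rad/s): [2.79, 2.79, 3.14, 3.14, 3.14, 3.14].

### API

Orientations are given as a unit quaternion [x, y, z, w].
In Python, from rig import robot gives the robot as it stands.
- The arm moves only by the tool carry_out, never from a script. Its argument "moves" is a list of rows, each a list of 7 numbers: the opening, from 0 (shut) to 1 (fully open), then the shift along the tool's x, y, z in cm, then the turn, a rotation vector about the tool's x, y, z in rad. In form: [[grip, x, y, z, rx, ry, rz], ...]. A call has 1 to 20 rows; each row is the pose to reach, as a shift and turn from the pose commanded when the call began, along the tool's axes at that moment; what a row does not reach only later rows make up. A row lasts 1/10 s, in which the tool goes at most 50 mm and 8.59 degrees, less where a joint would pass 70% of its speed; a pose out of reach is approached as far as the arm can. A call with a gripper value outside its range is refused whole. The fingers move at their own pace and stop on an object; "force" is the grip in N (left out, the last holds). Time passes only in rows, so rows that repeat a pose let the fingers close. It gives the time, the measured TCP pose, the force and the opening at its end, in the units of the state.
- robot.get_obs(): the state, without advancing time (a new reading comes with each control period).
- robot.camera(name): name is "scene" or "top" or "wrist"; returns the picture (384x512x3 uint8, red, green, blue); there is no depth.
- robot.camera_params(name): a dict with "fx", "fy", "cx", "cy" (pixels), "extrinsics" (4x4, takes a point from camera to world coordinates); the wrist camera has in their place "mount" (4x4, takes a point from camera to tool coordinates, whose origin is the TCP and whose axes are the tool frame's). Camera axes: x right, y down, z forward; pixel columns grow to the right and rows downward; lengths in m; the calibration is good to about 2 mm. A picture is of the moment at which its call begins: read the wrist's pose just before it. camera_params takes no time and is no camera call.
- robot.hand_in(): hands the job in, once; it reports no verdict.
The state is a dict: "time": time; "q": joint angles; "joint_velocities": joint speeds; "joint_torque": joint torques, N m; "position": TCP position; "tool_rot": TCP orientation; "ft_force": force on the tool from outside, world axes, zero at the start; "moment": the same for the moment, N m; "grip_width": finger opening in m.
Only numpy, scipy, OpenCV 4.12 (cv2) and the standard library are available. Lean on these libraries where they do the work, as an engineer would, in place of code of your own. Each camera call takes 0.05 s, during which the arm holds its last target.

## Working session

There is one attempt and no reset: what is moved stays moved. The work goes in short steps, Python scripts to look and compute and a tool call to move; the robot and the scene stay as the last step left them, time stands still between calls to the robot, and variables do not carry over. Pictures are saved under pics/ and viewed, and the job is handed in when it is done.

Besides the shell and the picture viewer there is one more tool, called after ">>>" as name([rows], argument=value, ...), one row to a line, values as JSON. carry_out: Moves the arm, as the interface text tells. Its arguments: {"type":"object","properties":{"moves":{"type":"array"},"force":{"type":"number"}},"required":["moves"]}

```bash
ls; mkdir -p pics
python3 - <<'E'
from rig import robot
import cv2,numpy as np
o=robot.get_obs();print(o)
for n in ["scene","top","wrist"]:
    im=robot.camera(n);cv2.imwrite(f"pics/{n}0.png",im[:,:,::-1])
    p=robot.camera_params(n);print(n,{k:np.round(v,4).tolist() for k,v in p.items()})
E
```

```text
pics
{'time': 0.0, 'q': array([ 9.48478816e-01,  5.28418454e-01,  1.43391985e+00, -2.75688727e-06,
        1.18138805e+00, -1.78526728e-01]), 'joint_velocities': array([-9.11164167e-04,  1.83052908e-04,  1.90044301e-03, -9.64409447e-04,
       -9.53750514e-05,  8.20179527e-05]), 'joint_torque': array([-8.51471623e-05, -4.40047038e+01, -1.76593870e+01,  6.33276463e-02,
        5.84641483e-02, -1.87565424e-04]), 'position': array([0.2679365 , 0.56389519, 0.24659531]), 'tool_rot': array([ 0.59806409,  0.37700284, -0.37840049, -0.59749583]), 'ft_force': array([ 0.31940934, -0.16299419,  0.57891711]), 'moment': array([-0.00380865,  0.00045408,  0.00521292]), 'grip_width': 0.08686146146451186}
scene {'fx': 405.9737, 'fy': 405.9737, 'cx': 255.3317, 'cy': 196.416, 'extrinsics': [[0.0522, 0.7392, -0.6715, 1.2357], [0.9985, -0.0273, 0.0475, -0.0408], [0.0168, -0.673, -0.7395, 0.9168], [0.0, 0.0, 0.0, 1.0]]}
top {'fx': 446.8706, 'fy': 446.8706, 'cx': 255.7515, 'cy': 187.6718, 'extrinsics': [[-0.0112, -0.9944, 0.1051, 0.357], [-0.9997, 0.0133, 0.0195, -0.014], [-0.0208, -0.1048, -0.9943, 1.2804], [0.0, 0.0, 0.0, 1.0]]}
wrist {'fx': 343.8018, 'fy': 343.8018, 'cx': 260.4313, 'cy': 192.0193, 'mount': [[1.0, -0.0005, -0.0012, 0.0005], [0.001, -0.3009, 0.9537, -0.1367], [-0.0009, -0.9537, -0.3009, 0.0828], [0.0, 0.0, 0.0, 1.0]]}
```

View pics/scene0.png

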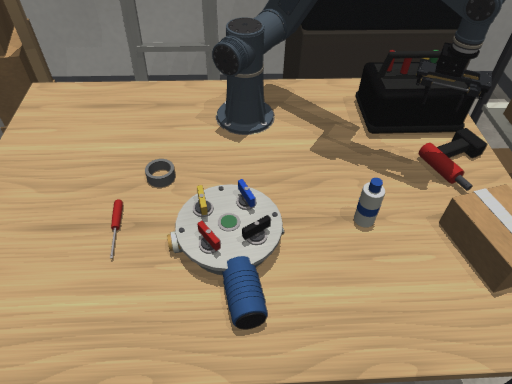

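View pics/top0.png

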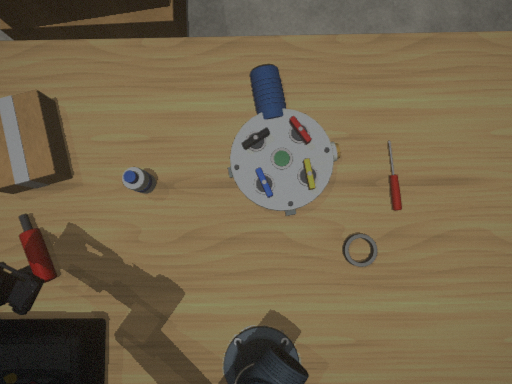

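View pics/wrist0.png

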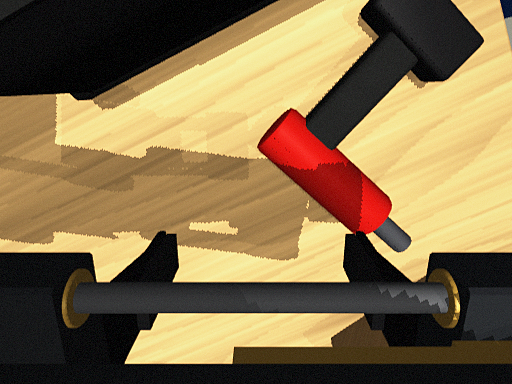

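```bash
cat > h.py <<'E'
import numpy as np,cv2
from rig import robot
from scipy.spatial.transform import Rotation as R
def cam(n):
    p=robot.camera_params(n);K=np.array([[p['fx'],0,p['cx']],[0,p['fy'],p['cy']],[0,0,1.]])
    if 'mount' in p:
        o=robot.get_obs();T=np.eye(4);T[:3,:3]=R.from_quat(o['tool_rot']).as_matrix();T[:3,3]=o['position'];E=T@p['mount']
    else:E=np.array(p['extrinsics'])
    return K,E
def cast(K,E,uv,z):
    uv=np.atleast_2d(uv);d=(np.linalg.inv(K)@np.c_[uv,np.ones(len(uv))].T).T@E[:3,:3].T
    t=(z-E[2,3])/d[:,2];return E[:3,3]+t[:,None]*d
def proj(K,E,P):
    P=np.atleast_2d(P);c=(P-E[:3,3])@E[:3,:3];u=c@K.T;return u[:,:2]/u[:,2:]
def masks(im):
    h=cv2.cvtColor(im,cv2.COLOR_RGB2HSV);H,S,V=[h[:,:,i].astype(int) for i in range(3)]
    return {'red':((H<8)|(H>172))&(S>150)&(V>60),'yellow':(H>22)&(H<33)&(S>150)&(V>60),
     'blue':(H>108)&(H<128)&(S>150)&(V>50),'black':(V<50)}
E
python3 - <<'E'
from h import *
for n,win in [('top',(105,235,205,340)),('scene',(180,180,260,275))]:
    K,E=cam(n);im=robot.camera(n) ;m=masks(im)
    y0,x0=win[0],win[1] 
    y1,x1=(210,345) if n=='top' else (255,275)
    if n=='scene': y0,x0=175,185
    for c in m:
        w=np.zeros(im.shape[:2],np.uint8);w[y0:y1,x0:x1]=m[c][y0:y1,x0:x1]*255
        cs,_=cv2.findContours(w,0,2)
        for k in sorted(cs,key=cv2.contourArea)[::-1][:3]:
            if cv2.contourArea(k)<30: continue
            r=cv2.minAreaRect(k);M=cv2.moments(k);u=(M['m10']/M['m00'],M['m01']/M['m00'])
            b=cv2.boxPoints(r);e=[b[1]-b[0],b[2]-b[1]];L=max(e,key=np.linalg.norm)
            P=cast(K,E,[u,np.array(r[0])+L/2,np.array(r[0])-L/2],0.13)
            d=P[1]-P[2]
            print(n,c,cv2.contourArea(k),np.round(u,1),r[1],P[0].round(4),'ang',np.degrees(np.arctan2(d[1],d[0])).round(1),'len',np.linalg.norm(d).round(3))
    if n=='top':
        cv2.imwrite('pics/top1.png',cv2.resize(im[100:220,220:350],None,fx=5,fy=5,interpolation=2)[:,:,::-1][:600])
print(robot.get_obs()['time'])
E
```

```text
top red 49.5 [305.3 135.3] (11.869205474853516, 5.15373420715332) [ 0.6145 -0.1226  0.13  ] ang -143.1 len 0.031
top red 42.5 [294.9 121.9] (11.857258796691895, 4.766153335571289) [ 0.6507 -0.0961  0.13  ] ang -146.2 len 0.031
top blue 31.5 [260.5 174. ] (11.327415466308594, 4.828078746795654) [ 0.5142 -0.0041  0.13  ] ang -159.1 len 0.03
top black 54.0 [256.4 140.3] (4.630461692810059, 29.326257705688477) [0.6033 0.0055 0.13  ] ang -59.4 len 0.077
scene red 216.5 [208.6 235.6] (32.078582763671875, 9.219064712524414) [ 0.6442 -0.1091  0.13  ] ang 35.2 len 0.091
scene yellow 40.0 [202.2 202.1] (12.0, 6.0) [ 0.5359 -0.1284  0.13  ] ang 2.1 len 0.041
scene blue 169.5 [246.  192.8] (28.567060470581055, 8.320503234863281) [ 0.5073 -0.0143  0.13  ] ang 23.9 len 0.095
scene black 292.5 [255.4 228. ] (15.434873580932617, 32.07023620605469) [0.6257 0.0045 0.13  ] ang 124.5 len 0.085
0.25
```

View pics/top1.png

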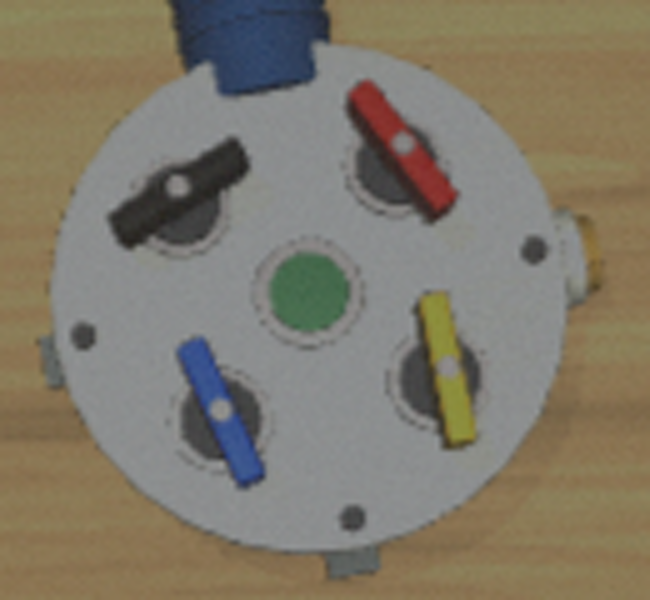

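Run:
```python
from h import *
K,E=cam('top')
px={'black':(177,186),'red':(403,143),'yellow':(448,367),'blue':(220,410)}
ends={'red':((367,95),(440,208)),'yellow':((434,305),(461,435)),'blue':((193,350),(249,475)),'black':((118,232),(240,153))}
f=lambda p:(np.array(p)+.5)/5-.5+[220,100]
P={k:cast(K,E,f(v),.131)[0] for k,v in px.items()}
C=np.mean(list(P.values()),0)
loc={'black':(60,60),'red':(60,-60),'yellow':(-60,-60),'blue':(-60,60)}
A=sum(np.array([(P[k]-C)[0]*l[0]+(P[k]-C)[1]*l[1],(P[k]-C)[1]*l[0]-(P[k]-C)[0]*l[1]]) for k,l in loc.items())
a=np.arctan2(A[1],A[0]);print('C',C,'yaw',np.degrees(a))
for k in P:
    l=np.array(loc[k])/1000;fit=C[:2]+[np.cos(a)*l[0]-np.sin(a)*l[1],np.sin(a)*l[0]+np.cos(a)*l[1]]
    e=cast(K,E,[f(q) for q in ends[k]],.13);d=e[0]-e[1]
    print(k,P[k][:2].round(4),fit.round(4),'bar ang',np.degrees(np.arctan2(d[1],d[0])).round(1),e.mean(0)[:2].round(4))
o=robot.get_obs();T=R.from_quat(o['tool_rot']).as_matrix();print(T.round(3))
```

```text
C [ 0.56368639 -0.06069355  0.131     ] yaw 9.991215486367823
black [0.6124 0.009 ] [0.6124 0.0088] bar ang 122.5 [0.6092 0.008 ]
red [ 0.6335 -0.1096] [ 0.6332 -0.1094] bar ang 31.2 [ 0.6293 -0.1098]
yellow [ 0.5148 -0.1303] [ 0.515  -0.1302] bar ang 10.3 [ 0.5135 -0.1301]
blue [ 0.494  -0.0119] [ 0.4942 -0.012 ] bar ang 23.2 [ 0.4929 -0.0124]
[[ 0.429 -0.001 -0.903]
 [ 0.903 -0.001  0.429]
 [-0.001 -1.     0.   ]]
```

>>> carry_out([
  [1, -45.1, 0, -61.8, 0, -0.988, 0],
  [1, -45.1, 0, -61.8, 0, -0.988, 0],
  [1, -45.1, 0, -61.8, 0, -0.988, 0],
  [1, -45.1, 0, -61.8, 0, -0.988, 0],
  [1, -45.1, 0, -61.8, 0, -0.988, 0],
  [1, -45.1, 0, -61.8, 0, -0.988, 0],
  [1, -45.1, 0, -61.8, 0, -0.988, 0],
  [1, -45.1, 0, -61.8, 0, -0.988, 0],
  [1, -45.1, 0, -61.8, 0, -0.988, 0],
  [1, -45.1, 0, -61.8, 0, -0.988, 0],
  [1, -45.1, 0, -61.8, 0, -0.988, 0],
  [1, -45.1, 0, -61.8, 0, -0.988, 0],
  [1, -45.1, 0, -61.8, 0, -0.988, 0],
  [1, -45.1, 0, -61.8, 0, -0.988, 0],
  [1, -45.1, 0, -61.8, 0, -0.988, 0],
  [1, -45.1, 2, -61.8, 0, -0.988, 0],
  [1, -45.1, 2, -61.8, 0, -0.988, 0],
  [1, -45.1, 2, -61.8, 0, -0.988, 0],
  [1, -45.1, 2, -61.8, 0, -0.988, 0],
])

```text
time: 2.15
position: [0.6321, -0.1071, 0.2275]
tool_rot: [0.347, 0.616, -0.616, -0.348]
ft_force: [-0.9, 0.6, 0.5]
grip_width: 0.0868
```

```bash
cat > meas.py <<'E'
from h import *
import sys
def run(tag,px=None):
    K,E=cam('wrist');o=robot.get_obs();im=robot.camera('wrist')
    cv2.imwrite(f'pics/{tag}.png',im[:,:,::-1])
    m=masks(im);print('t',o['time'],'q',o['q'].round(3),'pos',o['position'].round(4),'F',o['ft_force'].round(2),'M',o['moment'].round(3))
    T=R.from_quat(o['tool_rot']).as_matrix();print('psi',np.degrees(np.arctan2(T[1,0],T[0,0])).round(2),T[:,1].round(3))
    return K,E,im,m,o
if __name__=='__main__': run(sys.argv[1])
E
python3 meas.py w1
```

```text
t 2.15 q [-0.342  0.571  1.409  0.     1.162 -2.458] pos [ 0.6321 -0.1071  0.2275] F [-0.91  0.58  0.52] M [0.012 0.05  0.108]
psi 121.22 [-0.001  0.001 -1.   ]
```

View pics/w1.png

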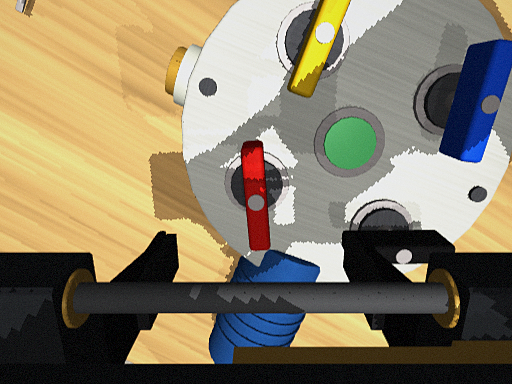

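Run:
```python
from meas import *
K,E,im,m,o=run('w2')
caps={'red':(256,202),'yellow':(324,33),'blue':(490,104),'black':(404,256)}
h=cv2.cvtColor(im,cv2.COLOR_RGB2HSV)
P={}
for c,u in caps.items():
    x,y=u;y0=max(y-14,0);x0=x-14;w=im[y0:y+15,x0:x+15]
    s=cv2.cvtColor(w,cv2.COLOR_RGB2HSV)
    mk=((s[:,:,1]<60)&(s[:,:,2]>90)).astype(np.uint8)
    n,l,st,ce=cv2.connectedComponentsWithStats(mk)
    j=l[y-y0,x-x0];uv=ce[j]+[x0,y0]
    P[c]=cast(K,E,uv,.131)[0][:2];print(c,uv.round(1),st[j][4],P[c].round(4))
print(np.mean(list(P.values()),0), [np.linalg.norm(P[a]-P[b]).round(4) for a,b in [('red','yellow'),('yellow','blue'),('blue','black'),('black','red')]])
w=m['red'].astype(np.uint8)*255;cs,_=cv2.findContours(w,0,2);k=max(cs,key=cv2.contourArea)
l=cv2.fitLine(k,2,0,.01,.01).ravel();print(l)
# top corners, by eye: edge midpoints of top face
e=cast(K,E,[l[2:]+l[:2]*30,l[2:]-l[:2]*30],.125);d=e[0]-e[1];print('ang',np.degrees(np.arctan2(d[1],d[0])))
cv2.imwrite('pics/w2c.png',cv2.resize(im[120:270,180:340],None,fx=4,fy=4,interpolation=0)[:,:,::-1])
```

```text
t 2.2 q [-0.341  0.571  1.409  0.     1.162 -2.458] pos [ 0.6322 -0.1068  0.2279] F [0.13 0.01 0.98] M [ 0.083  0.036 -0.025]
psi 121.26 [-0.  0. -1.]
red [255.5 201.5] 203 [ 0.6325 -0.1109]
yellow [324.3  31.8] 319 [ 0.5148 -0.1316]
blue [494.3 105.3] 415 [ 0.4933 -0.0106]
black [404.3 260.6] 354 [0.6147 0.0103]
[ 0.56383639 -0.06070266] [np.float64(0.1195), np.float64(0.1229), np.float64(0.1231), np.float64(0.1225)]
[4.9555339e-02 9.9877137e-01 2.5449367e+02 1.8378481e+02]
ang 33.64536758090861
```

View pics/w2c.png

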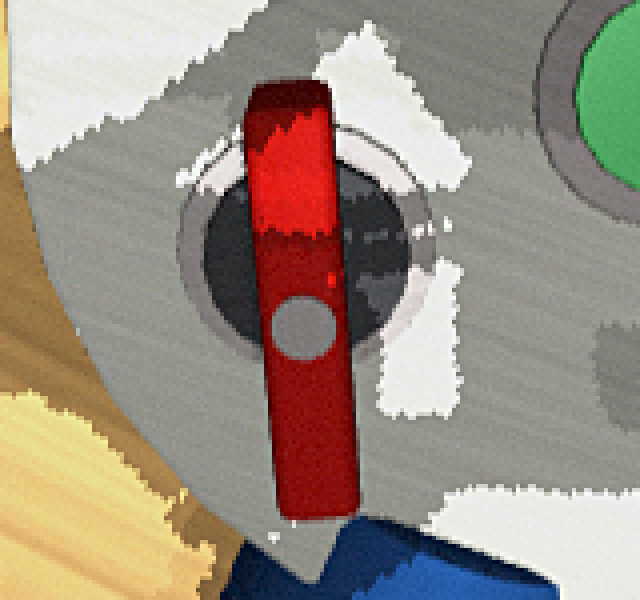

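Run:
```python
from h import *
K,E=cam('wrist')
e=cast(K,E,[(180+289/4,120+130/4),(180+320/4,120+510/4)],.13);d=e[0]-e[1];print('ang',np.degrees(np.arctan2(d[1],d[0])))
T=R.from_quat(robot.get_obs()['tool_rot']).as_matrix();p=robot.get_obs()['position']
print(T.T@(np.array([.6328,-.1100,.123])-p)*100)
```

```text
ang -144.56524303518844
[-0.30996794 10.519308    0.14344241]
```

>>> carry_out([
  [0.6, -0.3, 4, 0.15, 0, -0.065, 0],
  [0.6, -0.3, 7.5, 0.15, 0, -0.065, 0],
  [0.6, -0.3, 10.7, 0.15, 0, -0.065, 0],
  [0.6, -0.3, 10.7, 0.15, 0, -0.065, 0],
], force=60)

```text
time: 2.65
position: [0.6296, -0.109, 0.1168]
tool_rot: [-0.323, -0.627, 0.628, 0.33]
ft_force: [-1.1, 0.2, 0.2]
grip_width: 0.0628
```

```bash
python3 meas.py w3
```

```text
t 2.65 q [-0.346  0.709  1.492  0.     0.95  -2.528] pos [ 0.6296 -0.109   0.1168] F [-1.08  0.16  0.17] M [ 0.109  0.065 -0.037]
psi 125.0 [-0.009  0.003 -1.   ]
```

View pics/w3.png

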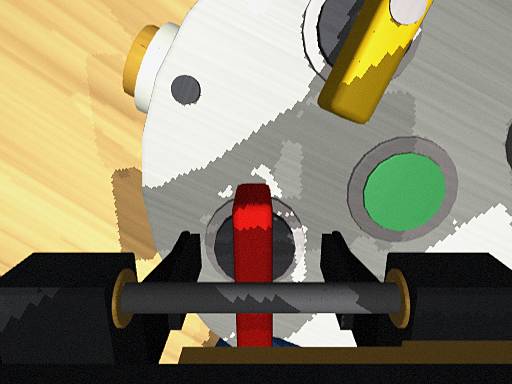

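>>> carry_out([
  [0.4, 0, 0, 0, 0, 0, 0],
  [0.0, 0, 0, 0, 0, 0, 0],
  [0.0, 0, 0, 0, 0, 0, 0],
  [0.0, 0, 0, 0, 0, 0, 0],
  [0.0, 0, 0, 0, 0, 0, 0],
], force=60)

```text
time: 3.2
position: [0.6334, -0.1117, 0.1213]
tool_rot: [0.328, 0.627, -0.627, -0.327]
ft_force: [-0.6, 0.4, 0.1]
grip_width: 0.02
```

```bash
cat > st.py <<'E'
from h import *
o=robot.get_obs();T=R.from_quat(o['tool_rot']).as_matrix()
print('t',o['time'],'q',o['q'].round(3),'pos',o['position'].round(4),'psi',np.degrees(np.arctan2(T[1,0],T[0,0])).round(2),'F',o['ft_force'].round(1),'Ftool',(T.T@o['ft_force']).round(1),'M',o['moment'].round(3),'tau6',o['joint_torque'][5].round(3),'w',o['grip_width'].round(4))
E
python3 st.py
```

```text
Traceback (most recent call last):
  File "st.py", line 3, in <module>
    print('t',o['time'],'q',o['q'].round(3),'pos',o['position'].round(4),'psi',np.degrees(np.arctan2(T[1,0],T[0,0])).round(2),'F',o['ft_force'].round(1),'Ftool',(T.T@o['ft_force']).round(1),'M',o['moment'].round(3),'tau6',o['joint_torque'][5].round(3),'w',o['grip_width'].round(4))
                                                                                                                                                                                                                                                                ^^^^^^^^^^^^^^^^^^^^^
AttributeError: 'float' object has no attribute 'round'
```

Still closing (20 mm); let it finish.

>>> carry_out([
  [0.0, 0, 0, 0, 0, 0, 0],
  [0.0, 0, 0, 0, 0, 0, 0],
])

```text
time: 3.4
position: [0.6326, -0.1108, 0.1211]
tool_rot: [0.327, 0.627, -0.627, -0.328]
ft_force: [-3.0, 3.6, 5.1]
grip_width: 0.0158
```

```bash
sed -i "s/o\['grip_width'\].round(4)/round(float(o['grip_width']),4)/" st.py; python3 st.py
```

```text
t 3.4 q [-3.470e-01  7.040e-01  1.488e+00  1.000e-03  9.510e-01 -2.528e+00] pos [ 0.6326 -0.1108  0.1211] psi 124.89 F [-3.   3.6  5.1] Ftool [ 4.7 -5.1  0.4] M [ 0.693  0.42  -0.049] tau6 -0.011 w 0.0158
```

>>> carry_out([
  [0, 0, 0, 0, 0, 0.06, 0],
  [0, 0, 0, 0, 0, 0.18, 0],
  [0, 0, 0, 0, 0, 0.3, 0],
  [0, 0, 0, 0, 0, 0.42, 0],
  [0, 0, 0, 0, 0, 0.54, 0],
  [0, 0, 0, 0, 0, 0.66, 0],
  [0, 0, 0, 0, 0, 0.78, 0],
  [0, 0, 0, 0, 0, 0.9, 0],
  [0, 0, 0, 0, 0, 1.02, 0],
  [0, 0, 0, 0, 0, 1.14, 0],
  [0, 0, 0, 0, 0, 1.26, 0],
  [0, 0, 0, 0, 0, 1.38, 0],
  [0, 0, 0, 0, 0, 1.5, 0],
  [0, 0, 0, 0, 0, 1.62, 0],
  [0, 0, 0, 0, 0, 1.74, 0],
  [0, 0, 0, 0, 0, 1.86, 0],
  [0, 0, 0, 0, 0, 1.96, 0],
  [0, 0, 0, 0, 0, 2.02, 0],
])

```text
time: 5.2
position: [0.6326, -0.111, 0.1211]
tool_rot: [-0.705, -0.055, 0.056, 0.705]
ft_force: [-3.0, 2.5, 6.2]
grip_width: 0.0158
```

```bash
python3 st.py
```

```text
t 5.2 q [-0.347  0.704  1.488  0.     0.951 -0.505] pos [ 0.6326 -0.111   0.1211] psi 9.02 F [-3.   2.5  6.2] Ftool [-2.6 -6.2  2.9] M [0.39  0.332 0.108] tau6 -0.139 w 0.0158
```

>>> carry_out([
  [0, 0, 0, 0, 0, 0.05, 0],
  [0, 0, 0, 0, 0, 0.1, 0],
  [0, 0, 0, 0, 0, 0.15, 0],
  [0, 0, 0, 0, 0, 0.2, 0],
  [0, 0, 0, 0, 0, 0.25, 0],
  [0, 0, 0, 0, 0, 0.3, 0],
  [0, 0, 0, 0, 0, 0.35, 0],
  [0, 0, 0, 0, 0, 0.4, 0],
])

```text
time: 6.0
position: [0.6326, -0.111, 0.1211]
tool_rot: [-0.702, 0.086, -0.085, 0.702]
ft_force: [-2.9, 2.7, 6.1]
grip_width: 0.0154
```

```bash
python3 st.py
```

```text
t 6.0 q [-0.347  0.704  1.488  0.     0.951 -0.106] pos [ 0.6326 -0.111   0.1211] psi -13.83 F [-2.9  2.7  6.1] Ftool [-3.4 -6.1  1.9] M [0.297 0.316 0.122] tau6 -0.2 w 0.0154
```

>>> carry_out([
  [0, 0, 0, 0, 0, 0.05, 0],
  [0, 0, 0, 0, 0, 0.1, 0],
  [0, 0, 0, 0, 0, 0.15, 0],
  [0, 0, 0, 0, 0, 0.2, 0],
  [0, 0, 0, 0, 0, 0.25, 0],
  [0, 0, 0, 0, 0, 0.3, 0],
  [0, 0, 0, 0, 0, 0.35, 0],
  [0, 0, 0, 0, 0, 0.4, 0],
])

```text
time: 6.8
position: [0.6325, -0.111, 0.1211]
tool_rot: [-0.671, 0.223, -0.222, 0.671]
ft_force: [-2.6, 1.7, 4.9]
grip_width: 0.0157
```

```bash
python3 st.py
```

```text
t 6.8 q [-0.347  0.704  1.488  0.     0.951  0.294] pos [ 0.6325 -0.111   0.1211] psi -36.74 F [-2.6  1.7  4.9] Ftool [-3.1 -4.9 -0.2] M [0.302 0.4   0.081] tau6 -0.2 w 0.0157
```

>>> carry_out([
  [0, 0, 0, 0, 0, 0.05, 0],
  [0, 0, 0, 0, 0, 0.1, 0],
  [0, 0, 0, 0, 0, 0.15, 0],
  [0, 0, 0, 0, 0, 0.2, 0],
  [0, 0, 0, 0, 0, 0.25, 0],
  [0, 0, 0, 0, 0, 0.3, 0],
  [0, 0, 0, 0, 0, 0.35, 0],
  [0, 0, 0, 0, 0, 0.4, 0],
])

```text
time: 7.6
position: [0.6325, -0.111, 0.1211]
tool_rot: [0.613, -0.352, 0.351, -0.613]
ft_force: [-2.6, 3.1, 6.4]
grip_width: 0.0157
```

```bash
python3 st.py
```

```text
t 7.6 q [-0.347  0.704  1.488  0.     0.951  0.694] pos [ 0.6325 -0.111   0.1211] psi -59.66 F [-2.6  3.1  6.4] Ftool [-4.  -6.4 -0.6] M [0.29  0.489 0.089] tau6 -0.199 w 0.0157
```

>>> carry_out([
  [0, 0, 0, 0, 0, 0.05, 0],
  [0, 0, 0, 0, 0, 0.1, 0],
  [0, 0, 0, 0, 0, 0.15, 0],
  [0, 0, 0, 0, 0, 0.2, 0],
  [0, 0, 0, 0, 0, 0.25, 0],
  [0, 0, 0, 0, 0, 0.3, 0],
])

```text
time: 8.2
position: [0.6324, -0.111, 0.1211]
tool_rot: [0.555, -0.439, 0.438, -0.554]
ft_force: [-2.4, 3.1, 4.9]
grip_width: 0.0159
```

```bash
python3 st.py
```

```text
t 8.2 q [-3.470e-01  7.040e-01  1.488e+00 -1.000e-03  9.510e-01  9.910e-01] pos [ 0.6324 -0.111   0.1211] psi -76.62 F [-2.4  3.1  4.9] Ftool [-3.6 -4.9 -1.7] M [0.513 0.483 1.357] tau6 1.059 w 0.0159
```

>>> carry_out([
  [0, 0, 0, 0, 0, 0.02, 0],
  [0, 0, 0, 0, 0, 0.04, 0],
  [0, 0, 0, 0, 0, 0.04, 0],
])

```text
time: 8.5
position: [0.6324, -0.1109, 0.1211]
tool_rot: [0.548, -0.448, 0.448, -0.546]
ft_force: [-2.6, 4.1, 5.0]
grip_width: 0.0164
```

```bash
python3 st.py; python3 meas.py w4
```

```text
t 8.5 q [-0.346  0.704  1.488 -0.002  0.951  1.026] pos [ 0.6324 -0.1109  0.1211] psi -78.57 F [-2.6  4.1  5. ] Ftool [-4.5 -5.  -1.8] M [0.5   0.459 1.855] tau6 1.887 w 0.0164
t 8.5 q [-0.346  0.704  1.488 -0.002  0.951  1.026] pos [ 0.6324 -0.1109  0.1211] F [-2.63  4.06  5.01] M [0.5   0.459 1.855]
psi -78.57 [-0.002 -0.001 -1.   ]
```

View pics/w4.png

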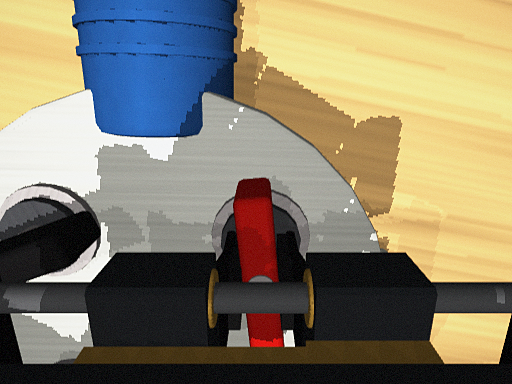

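>>> carry_out([
  [0.5, 0, 0, 0, 0, 0.04, 0],
  [0.5, 0, 0, 0, 0, 0, 0],
  [0.5, 0, 0, 0, 0, 0, 0],
  [0.5, 0, -4, 0, 0, 0, 0],
  [0.6, 0, -8, 0, 0, 0, 0],
  [0.6, 0, -10.6, 0, 0, 0, 0],
  [0.6, 0, -10.6, 0, 0, 0, 0],
])

```text
time: 9.25
position: [0.636, -0.1128, 0.2313]
tool_rot: [-0.544, 0.447, -0.454, 0.546]
ft_force: [1.4, 0.1, -0.2]
grip_width: 0.051
```

```bash
python3 st.py; python3 meas.py w5
python3 - <<'E'
from h import *
im=robot.camera('top');cv2.imwrite('pics/top5.png',cv2.resize(im[100:220,220:350],None,fx=5,fy=5,interpolation=2)[:,:,::-1])
E
```

```text
t 9.25 q [-0.348  0.569  1.401 -0.     1.16   1.033] pos [ 0.636  -0.1128  0.2313] psi -79.12 F [ 1.4  0.1 -0.2] Ftool [0.2 0.2 1.4] M [-0.     0.142  0.008] tau6 -0.006 w 0.051
t 9.25 q [-0.348  0.569  1.401 -0.     1.16   1.033] pos [ 0.636  -0.1128  0.2313] F [ 1.4   0.08 -0.18] M [-0.     0.142  0.008]
psi -79.12 [ 0.01  -0.004 -1.   ]
```

View pics/w5.png

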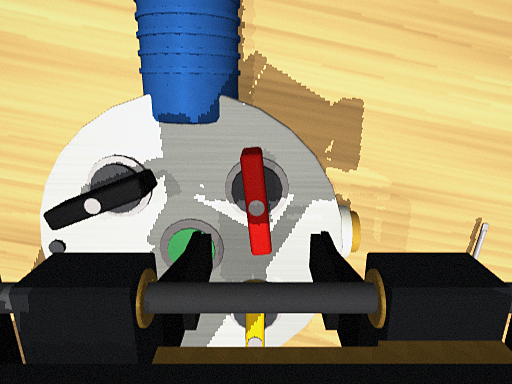

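View pics/top5.png

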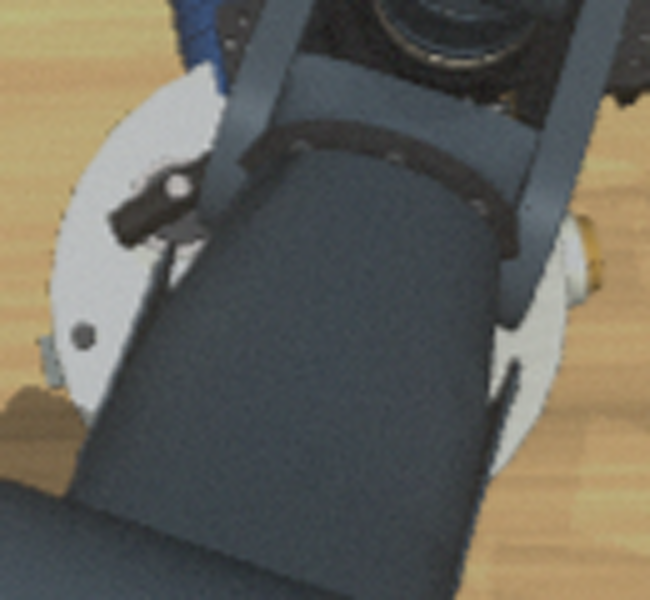

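>>> carry_out([
  [0.6, 0, 0, -4, 0, -0.14, 0],
  [0.6, 0, 0, -8, 0, -0.29, 0],
  [0.6, -0.3, 0, -12, 0, -0.44, 0],
  [0.6, -0.3, 0, -12, 0, -0.58, 0],
  [0.6, -0.3, 0, -12, 0, -0.73, 0],
  [0.6, -0.3, 0, -12, 0, -0.88, 0],
  [0.6, -0.3, 0, -12, 0, -1.02, 0],
  [0.6, -0.3, 0, -12, 0, -1.17, 0],
  [0.6, -0.3, 0, -12, 0, -1.32, 0],
  [0.6, -0.3, 0, -12, 0, -1.46, 0],
  [0.6, -0.3, 0, -12, 0, -1.61, 0],
  [0.6, -0.3, 0, -12, 0, -1.76, 0],
  [0.6, -0.3, 0, -12, 0, -1.9, 0],
  [0.6, -0.3, 0, -12, 0, -2.05, 0],
  [0.6, -0.3, 0, -12, 0, -2.2, 0],
  [0.6, -0.3, 0, -12, 0, -2.34, 0],
  [0.6, -0.3, 0, -12, 0, -2.5, 0],
  [0.6, -0.3, 0, -12, 0, -2.64, 0],
  [0.6, -0.3, 0, -12, 0, -2.79, 0],
  [0.6, -0.3, 0, -12, 0, -2.93, 0],
])

```text
time: 11.35
position: [0.5134, -0.1309, 0.2244]
tool_rot: [-0.502, -0.496, 0.497, 0.505]
ft_force: [0.2, 0.7, 0.0]
grip_width: 0.0522
```

>>> carry_out([
  [0.6, 0, 0, 0, 0, -0.12, 0],
  [0.6, 0, 0, 0, 0, -0.2, 0],
  [0.6, 0, 0, 0, 0, -0.2, 0],
  [0.6, 0, 0, 0, 0, -0.2, 0],
])

```text
time: 11.75
position: [0.5139, -0.1311, 0.2252]
tool_rot: [-0.453, -0.542, 0.543, 0.455]
ft_force: [0.4, -0.2, -0.5]
grip_width: 0.052
```

```bash
python3 st.py; python3 meas.py w6
python3 - <<'E'
import cv2
im=cv2.imread('pics/w6.png');cv2.imwrite('pics/w6c.png',cv2.resize(im[120:270,180:340],None,fx=4,fy=4,interpolation=0))
E
```

```text
t 11.75 q [-0.461  0.431  1.692 -0.     1.021 -2.208] pos [ 0.5139 -0.1311  0.2252] psi 100.15 F [ 0.4 -0.2 -0.5] Ftool [-0.3  0.5 -0.4] M [0.022 0.039 0.006] tau6 -0.015 w 0.052
t 11.75 q [-0.461  0.431  1.692 -0.     1.021 -2.208] pos [ 0.5139 -0.1311  0.2252] F [ 0.41 -0.21 -0.49] M [0.022 0.039 0.006]
psi 100.15 [-0.003  0.001 -1.   ]
```

View pics/w6.png

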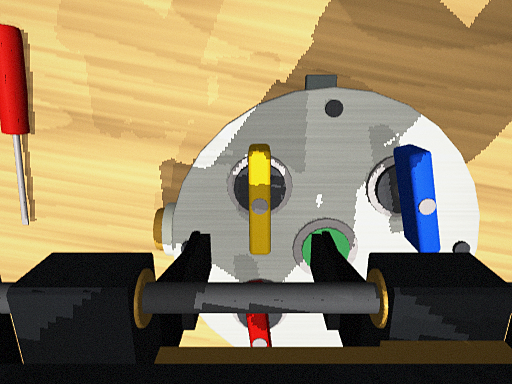

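View pics/w6c.png

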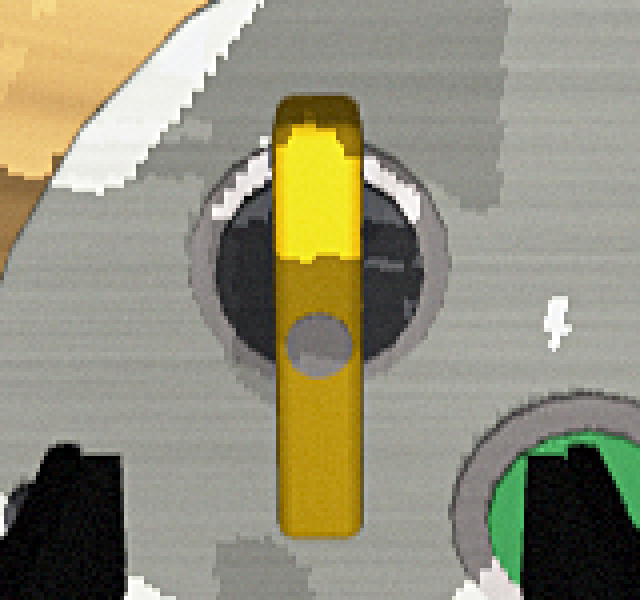

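Run:
```python
from h import *
K,E=cam('wrist');o=robot.get_obs()
T=R.from_quat(o['tool_rot']).as_matrix();p=o['position']
P=cast(K,E,(259.6,205.9),.131)[0];print(P,T.T@(P-p)*100, T.T@(np.array([.515,-.1305,.1])-p)*100)
```

```text
[ 0.51464281 -0.13155153  0.131     ] [-0.05972825  9.44981967 -0.06531506] [ 0.03343304 12.54983839 -0.12479624]
```

>>> carry_out([
  [0.5, 0, 4, -0.1, 0, 0, 0],
  [0.5, 0, 8, -0.1, 0, 0, 0],
  [0.4, 0, 10.5, -0.1, 0, 0, 0],
  [0.4, 0, 10.5, -0.1, 0, 0, 0],
  [0, 0, 10.5, -0.1, 0, 0, 0],
  [0, 0, 10.5, -0.1, 0, 0, 0],
  [0, 0, 10.5, -0.1, 0, 0, 0],
  [0, 0, 10.5, -0.1, 0, 0, 0],
  [0, 0, 10.5, -0.1, 0, 0, 0],
], force=60)

```text
time: 12.7
position: [0.5166, -0.1313, 0.1231]
tool_rot: [0.454, 0.543, -0.542, -0.452]
ft_force: [-0.6, 2.0, 6.8]
grip_width: 0.0157
```

```bash
python3 st.py; python3 meas.py w7
```

```text
t 12.7 q [-4.590e-01  5.900e-01  1.774e+00  1.000e-03  7.740e-01 -2.209e+00] pos [ 0.5166 -0.1313  0.1231] psi 100.28 F [-0.6  2.   6.8] Ftool [ 2.  -6.8  0.2] M [ 0.38  -0.013  0.112] tau6 0.102 w 0.0157
t 12.7 q [-4.590e-01  5.900e-01  1.774e+00  1.000e-03  7.740e-01 -2.209e+00] pos [ 0.5166 -0.1313  0.1231] F [-0.59  1.97  6.84] M [ 0.38  -0.013  0.112]
psi 100.28 [ 0.003 -0.001 -1.   ]
```

View pics/w7.png

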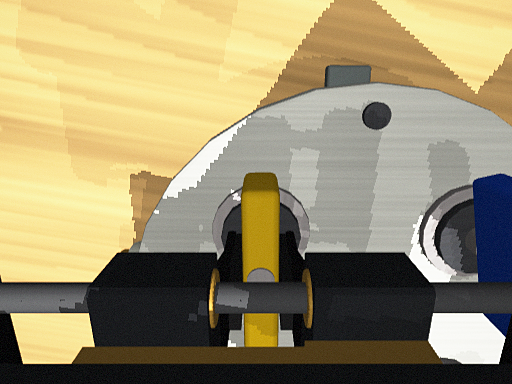

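>>> carry_out([
  [0, 0, 0, 0, 0, 0.06, 0],
  [0, 0, 0, 0, 0, 0.18, 0],
  [0, 0, 0, 0, 0, 0.3, 0],
  [0, 0, 0, 0, 0, 0.42, 0],
  [0, 0, 0, 0, 0, 0.54, 0],
  [0, 0, 0, 0, 0, 0.66, 0],
  [0, 0, 0, 0, 0, 0.78, 0],
  [0, 0, 0, 0, 0, 0.9, 0],
  [0, 0, 0, 0, 0, 1.02, 0],
  [0, 0, 0, 0, 0, 1.14, 0],
  [0, 0, 0, 0, 0, 1.26, 0],
  [0, 0, 0, 0, 0, 1.38, 0],
  [0, 0, 0, 0, 0, 1.5, 0],
  [0, 0, 0, 0, 0, 1.62, 0],
  [0, 0, 0, 0, 0, 1.74, 0],
  [0, 0, 0, 0, 0, 1.86, 0],
  [0, 0, 0, 0, 0, 1.96, 0],
  [0, 0, 0, 0, 0, 2.02, 0],
])

```text
time: 14.55
position: [0.5139, -0.1338, 0.1231]
tool_rot: [0.703, -0.096, 0.094, -0.699]
ft_force: [-7.3, -7.8, 10.2]
grip_width: 0.0155
```

```bash
python3 st.py
```

```text
t 14.55 q [-0.462  0.589  1.776 -0.008  0.777 -0.187] pos [ 0.5139 -0.1338  0.1231] psi -15.44 F [-7.3 -7.8 10.2] Ftool [ -5.  -10.1  -9.6] M [-1.513  1.436  0.205] tau6 -0.045 w 0.0155
```

>>> carry_out([
  [0, 0, 0, 0, 0, 0.05, 0],
  [0, 0, 0, 0, 0, 0.1, 0],
  [0, 0, 0, 0, 0, 0.15, 0],
  [0, 0, 0, 0, 0, 0.2, 0],
  [0, 0, 0, 0, 0, 0.25, 0],
  [0, 0, 0, 0, 0, 0.3, 0],
  [0, 0, 0, 0, 0, 0.35, 0],
  [0, 0, 0, 0, 0, 0.4, 0],
])

```text
time: 15.35
position: [0.5131, -0.1334, 0.123]
tool_rot: [0.67, -0.233, 0.231, -0.666]
ft_force: [-9.4, -8.0, 11.9]
grip_width: 0.0155
```

```bash
python3 st.py
```

```text
t 15.35 q [-0.462  0.589  1.777 -0.008  0.778  0.212] pos [ 0.5131 -0.1334  0.123 ] psi -38.3 F [-9.4 -8.  11.9] Ftool [ -2.5 -11.8 -12.2] M [-1.329  1.643  0.186] tau6 -0.113 w 0.0155
```

>>> carry_out([
  [0, 0, 0, 0, 0, 0.05, 0],
  [0, 0, 0, 0, 0, 0.1, 0],
  [0, 0, 0, 0, 0, 0.15, 0],
  [0, 0, 0, 0, 0, 0.2, 0],
  [0, 0, 0, 0, 0, 0.25, 0],
  [0, 0, 0, 0, 0, 0.3, 0],
  [0, 0, 0, 0, 0, 0.35, 0],
  [0, 0, 0, 0, 0, 0.4, 0],
])

```text
time: 16.15
position: [0.5146, -0.1315, 0.1231]
tool_rot: [0.611, -0.358, 0.357, -0.609]
ft_force: [-3.7, -1.0, 9.2]
grip_width: 0.0203
```

```bash
python3 st.py
```

```text
t 16.15 q [-0.459  0.589  1.776 -0.005  0.777  0.606] pos [ 0.5146 -0.1315  0.1231] psi -60.76 F [-3.7 -1.   9.2] Ftool [-0.9 -9.2 -3.7] M [0.206 0.681 2.178] tau6 1.727 w 0.0203
```

>>> carry_out([
  [0.5, 0, 0, 0, 0, 0, 0],
  [0.5, 0, 0, 0, 0, 0, 0],
  [0.5, 0, 0, 0, 0, 0, 0],
  [0.5, 0, -4, 0, 0, 0, 0],
  [0.6, 0, -8, 0, 0, 0, 0],
  [0.6, 0, -10.4, 0, 0, 0, 0],
  [0.6, 0, -10.4, 0, 0, 0, 0],
  [0.6, 0, -10.4, 0, 0, 0, 0],
])

```text
time: 16.95
position: [0.5156, -0.1313, 0.2257]
tool_rot: [-0.608, 0.36, -0.361, 0.608]
ft_force: [0.4, 0.1, -0.4]
grip_width: 0.0518
```

```bash
python3 st.py; python3 meas.py w8
python3 - <<'E'
from h import *
K,E=cam('wrist');o=robot.get_obs();T=R.from_quat(o['tool_rot']).as_matrix()
print(T.T@(np.array([.4940,-.0116,0])-o['position'])*100)
E
```

```text
t 16.95 q [-0.459  0.432  1.69  -0.     1.02   0.611] pos [ 0.5156 -0.1313  0.2257] psi -61.32 F [ 0.4  0.1 -0.4] Ftool [0.1 0.4 0.4] M [-0.058  0.134 -0.   ] tau6 0.003 w 0.0518
t 16.95 q [-0.459  0.432  1.69  -0.     1.02   0.611] pos [ 0.5156 -0.1313  0.2257] F [ 0.37  0.13 -0.37] M [-0.058  0.134 -0.   ]
psi -61.32 [ 0.001 -0.    -1.   ]
[-11.45153692  22.48503644   3.90932523]
```

View pics/w8.png

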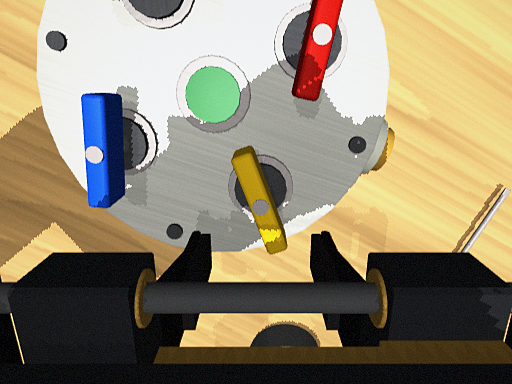

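Run:
```python
from h import *
K,E=cam('wrist');o=robot.get_obs();T=R.from_quat(o['tool_rot']).as_matrix()
im=cv2.imread('pics/w8.png')
cv2.imwrite('pics/w8c.png',cv2.resize(im[135:265,200:320],None,fx=4,fy=4,interpolation=0))
P=cast(K,E,(260.5,206.5),.131)[0];print(P,T.T@(P-o['position'])*100)
```

```text
[ 0.51482569 -0.13097498  0.131     ] [ 3.74613662e-03  9.37387510e+00 -5.37609432e-03]
```

View pics/w8c.png

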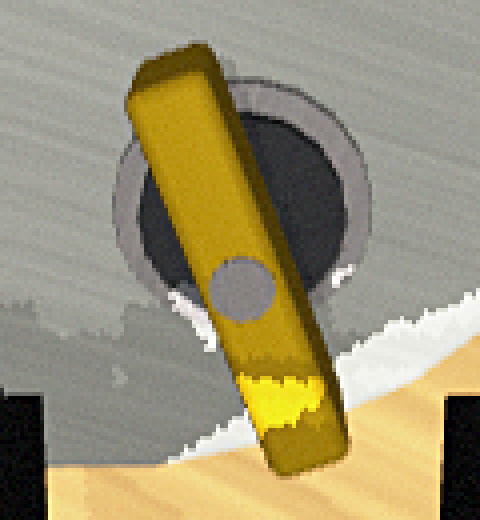

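>>> carry_out([
  [0.5, 0, 0, 0, 0, -0.15, 0],
  [0.5, 0, 0, 0, 0, -0.3, 0],
  [0.5, 0, 4, -0.1, 0, -0.33, 0],
  [0.5, 0, 8, -0.1, 0, -0.33, 0],
  [0.4, 0, 10.4, -0.1, 0, -0.33, 0],
  [0.4, 0, 10.4, -0.1, 0, -0.33, 0],
  [0, 0, 10.4, -0.1, 0, -0.33, 0],
  [0, 0, 10.4, -0.1, 0, -0.33, 0],
  [0, 0, 10.4, -0.1, 0, -0.33, 0],
  [0, 0, 10.4, -0.1, 0, -0.33, 0],
  [0, 0, 10.4, -0.1, 0, -0.33, 0],
], force=60)

```text
time: 18.1
position: [0.5148, -0.1313, 0.1227]
tool_rot: [0.66, -0.255, 0.255, -0.659]
ft_force: [-1.8, 2.5, 5.6]
grip_width: 0.0153
```

```bash
python3 st.py
```

```text
t 18.1 q [-0.46   0.59   1.777 -0.     0.774  0.278] pos [ 0.5148 -0.1313  0.1227] psi -42.3 F [-1.8  2.5  5.6] Ftool [-3.  -5.6  0.7] M [0.427 0.393 0.492] tau6 0.472 w 0.0153
```

>>> carry_out([
  [0, 0, 0, 0, 0, 0.02, 0],
  [0, 0, 0, 0, 0, 0.04, 0],
  [0, 0, 0, 0, 0, 0.06, 0],
  [0, 0, 0, 0, 0, 0.06, 0],
])

```text
time: 18.5
position: [0.5148, -0.1313, 0.1227]
tool_rot: [0.653, -0.273, 0.273, -0.652]
ft_force: [-0.9, 3.2, 6.5]
grip_width: 0.0159
```

```bash
python3 st.py
```

```text
t 18.5 q [-0.46   0.59   1.777 -0.002  0.774  0.335] pos [ 0.5148 -0.1313  0.1227] psi -45.47 F [-0.9  3.2  6.5] Ftool [-2.9 -6.5  1.6] M [0.569 0.268 1.462] tau6 1.54 w 0.0159
```

>>> carry_out([
  [0.5, 0, 0, 0, 0, 0, 0],
  [0.5, 0, 0, 0, 0, 0, 0],
  [0.5, 0, 0, 0, 0, 0, 0],
  [0.5, 0, -4, 0, 0, 0, 0],
  [0.6, 0, -8, 0, 0, 0, 0],
  [0.6, 0, -10.4, 0, 0, -0.14, 0],
  [0.6, -3, -10.4, 2, 0, -0.29, 0],
  [0.6, -6, -10.4, 4, 0, -0.43, 0],
  [0.6, -10, -10.4, 6.9, 0, -0.58, 0],
  [0.6, -10, -10.4, 6.9, 0, -0.72, 0],
  [0.6, -10, -10.4, 6.9, 0, -0.87, 0],
  [0.6, -10, -10.4, 6.9, 0, -1.01, 0],
  [0.6, -10, -10.4, 6.9, 0, -1.16, 0],
  [0.6, -10, -10.4, 6.9, 0, -1.3, 0],
  [0.6, -10, -10.4, 6.9, 0, -1.45, 0],
  [0.6, -10, -10.4, 6.9, 0, -1.59, 0],
  [0.6, -10, -10.4, 6.9, 0, -1.74, 0],
  [0.6, -10, -10.4, 6.9, 0, -1.88, 0],
  [0.6, -10, -10.4, 6.9, 0, -2.03, 0],
  [0.6, -10, -10.4, 6.9, 0, -2.17, 0],
])

```text
time: 20.5
position: [0.4948, -0.0121, 0.2255]
tool_rot: [0.547, 0.449, -0.449, -0.546]
ft_force: [-0.4, -0.2, -0.6]
grip_width: 0.0528
```

>>> carry_out([
  [0.6, 0, 0, 0, 0, -0.14, 0],
  [0.6, 0, 0, 0, 0, -0.29, 0],
  [0.6, 0, 0, 0, 0, -0.43, 0],
  [0.6, 0, 0, 0, 0, -0.57, 0],
  [0.6, 0, 0, 0, 0, -0.6, 0],
  [0.6, 0, 0, 0, 0, -0.6, 0],
  [0.6, 0, 0, 0, 0, -0.6, 0],
])

```text
time: 21.2
position: [0.4947, -0.012, 0.2255]
tool_rot: [0.391, 0.589, -0.589, -0.391]
ft_force: [0.5, -0.7, 0.3]
grip_width: 0.0525
```

```bash
python3 st.py; python3 meas.py w9
python3 - <<'E'
import cv2
im=cv2.imread('pics/w9.png');cv2.imwrite('pics/w9c.png',cv2.resize(im[120:270,180:340],None,fx=4,fy=4,interpolation=0))
E
```

```text
t 21.2 q [-0.251  0.385  1.778  0.     0.979 -2.219] pos [ 0.4947 -0.012   0.2255] psi 112.8 F [ 0.5 -0.7  0.3] Ftool [-0.8 -0.3 -0.2] M [0.087 0.011 0.031] tau6 -0.005 w 0.0525
t 21.2 q [-0.251  0.385  1.778  0.     0.979 -2.219] pos [ 0.4947 -0.012   0.2255] F [ 0.49 -0.67  0.3 ] M [0.087 0.011 0.031]
psi 112.8 [ 0.  0. -1.]
```

View pics/w9.png

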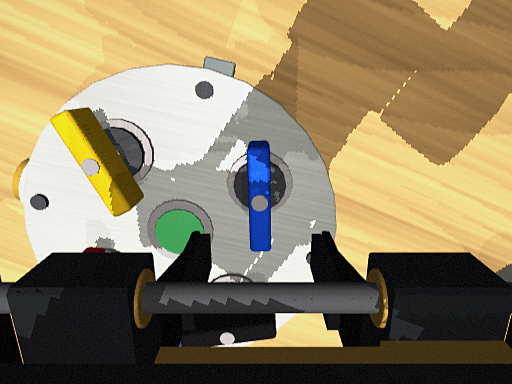

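View pics/w9c.png

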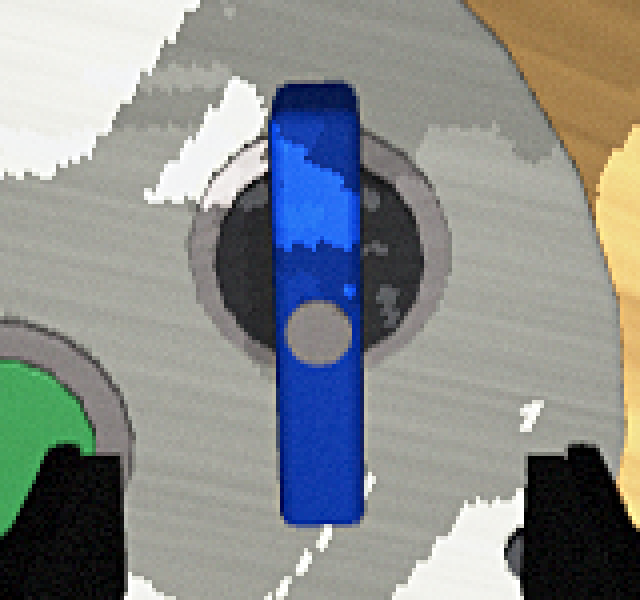

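Run:
```python
from h import *
K,E=cam('wrist');o=robot.get_obs();T=R.from_quat(o['tool_rot']).as_matrix()
P=cast(K,E,(259.6,202.9),.131)[0];print(P,T.T@(P-o['position'])*100)
```

```text
[ 0.49346377 -0.01320502  0.131     ] [-0.06805996  9.44909861  0.16221097]
```

>>> carry_out([
  [0.5, -0.05, 4, 0.15, 0, -0.02, 0],
  [0.5, -0.05, 8, 0.15, 0, -0.02, 0],
  [0.4, -0.05, 10.4, 0.15, 0, -0.02, 0],
  [0.4, -0.05, 10.4, 0.15, 0, -0.02, 0],
  [0.4, -0.05, 10.4, 0.15, 0, -0.02, 0],
  [0, -0.05, 10.4, 0.15, 0, -0.02, 0],
  [0, -0.05, 10.4, 0.15, 0, -0.02, 0],
  [0, -0.05, 10.4, 0.15, 0, -0.02, 0],
  [0, -0.05, 10.4, 0.15, 0, -0.02, 0],
  [0, -0.05, 10.4, 0.15, 0, -0.02, 0],
], force=60)

```text
time: 22.25
position: [0.4942, -0.0132, 0.1226]
tool_rot: [0.386, 0.593, -0.593, -0.384]
ft_force: [-0.3, -0.7, 6.2]
grip_width: 0.0154
```

```bash
python3 st.py
```

```text
t 22.25 q [-0.253  0.556  1.87  -0.     0.713 -2.243] pos [ 0.4942 -0.0132  0.1226] psi 114.01 F [-0.3 -0.7  6.2] Ftool [-0.5 -6.2  0.5] M [ 0.013  0.147 -0.055] tau6 -0.058 w 0.0154
```

>>> carry_out([
  [0, 0, 0, 0, 0, 0.06, 0],
  [0, 0, 0, 0, 0, 0.18, 0],
  [0, 0, 0, 0, 0, 0.3, 0],
  [0, 0, 0, 0, 0, 0.42, 0],
  [0, 0, 0, 0, 0, 0.54, 0],
  [0, 0, 0, 0, 0, 0.66, 0],
  [0, 0, 0, 0, 0, 0.78, 0],
  [0, 0, 0, 0, 0, 0.9, 0],
  [0, 0, 0, 0, 0, 1.02, 0],
  [0, 0, 0, 0, 0, 1.14, 0],
  [0, 0, 0, 0, 0, 1.26, 0],
  [0, 0, 0, 0, 0, 1.38, 0],
  [0, 0, 0, 0, 0, 1.5, 0],
  [0, 0, 0, 0, 0, 1.62, 0],
  [0, 0, 0, 0, 0, 1.74, 0],
  [0, 0, 0, 0, 0, 1.86, 0],
  [0, 0, 0, 0, 0, 1.96, 0],
  [0, 0, 0, 0, 0, 2.02, 0],
])

```text
time: 24.05
position: [0.4934, -0.0143, 0.1226]
tool_rot: [0.708, -0.011, 0.011, -0.706]
ft_force: [-2.7, -4.8, 6.8]
grip_width: 0.0157
```

```bash
python3 st.py
```

```text
t 24.05 q [-0.254  0.556  1.871 -0.004  0.714 -0.22 ] pos [ 0.4934 -0.0143  0.1226] psi -1.76 F [-2.7 -4.8  6.8] Ftool [-2.5 -6.8 -4.9] M [-0.992  0.569  0.151] tau6 -0.106 w 0.0157
```

>>> carry_out([
  [0, 0, 0, 0, 0, 0.05, 0],
  [0, 0, 0, 0, 0, 0.1, 0],
  [0, 0, 0, 0, 0, 0.15, 0],
  [0, 0, 0, 0, 0, 0.2, 0],
  [0, 0, 0, 0, 0, 0.25, 0],
  [0, 0, 0, 0, 0, 0.3, 0],
])

```text
time: 24.65
position: [0.4932, -0.0143, 0.1226]
tool_rot: [0.698, -0.116, 0.116, -0.697]
ft_force: [-2.8, -4.7, 8.3]
grip_width: 0.0158
```

```bash
python3 st.py
```

```text
t 24.65 q [-0.254  0.556  1.871 -0.004  0.714  0.079] pos [ 0.4932 -0.0143  0.1226] psi -18.89 F [-2.8 -4.7  8.3] Ftool [-1.1 -8.3 -5.4] M [-1.007  0.641  0.188] tau6 -0.167 w 0.0158
```

>>> carry_out([
  [0, 0, 0, 0, 0, 0.05, 0],
  [0, 0, 0, 0, 0, 0.1, 0],
  [0, 0, 0, 0, 0, 0.15, 0],
  [0, 0, 0, 0, 0, 0.2, 0],
  [0, 0, 0, 0, 0, 0.25, 0],
])

```text
time: 25.15
position: [0.493, -0.0141, 0.1226]
tool_rot: [0.679, -0.202, 0.202, -0.677]
ft_force: [-3.0, -5.7, 8.3]
grip_width: 0.0155
```

```bash
python3 st.py
```

```text
t 25.15 q [-0.254  0.556  1.871 -0.004  0.715  0.329] pos [ 0.493  -0.0141  0.1226] psi -33.22 F [-3.  -5.7  8.3] Ftool [ 0.6 -8.3 -6.4] M [-0.933  0.712  0.149] tau6 -0.168 w 0.0155
```

>>> carry_out([
  [0, 0, 0, 0, 0, 0.05, 0],
  [0, 0, 0, 0, 0, 0.1, 0],
  [0, 0, 0, 0, 0, 0.15, 0],
  [0, 0, 0, 0, 0, 0.2, 0],
  [0, 0, 0, 0, 0, 0.25, 0],
])

```text
time: 25.65
position: [0.4929, -0.014, 0.1226]
tool_rot: [0.648, -0.285, 0.285, -0.646]
ft_force: [-3.2, -4.9, 8.8]
grip_width: 0.0152
```

```bash
python3 st.py
```

```text
t 25.65 q [-0.254  0.556  1.871 -0.004  0.715  0.579] pos [ 0.4929 -0.014   0.1226] psi -47.54 F [-3.2 -4.9  8.8] Ftool [ 1.5 -8.8 -5.6] M [-0.814  0.741  0.076] tau6 -0.169 w 0.0152
```

>>> carry_out([
  [0, 0, 0, 0, 0, 0.05, 0],
  [0, 0, 0, 0, 0, 0.1, 0],
  [0, 0, 0, 0, 0, 0.15, 0],
  [0, 0, 0, 0, 0, 0.2, 0],
  [0, 0, 0, 0, 0, 0.25, 0],
])

```text
time: 26.15
position: [0.4927, -0.0139, 0.1226]
tool_rot: [0.607, -0.364, 0.364, -0.606]
ft_force: [-3.7, -4.2, 9.1]
grip_width: 0.0154
```

```bash
python3 st.py
```

```text
t 26.15 q [-0.254  0.556  1.872 -0.003  0.715  0.829] pos [ 0.4927 -0.0139  0.1226] psi -61.87 F [-3.7 -4.2  9.1] Ftool [ 1.9 -9.  -5.2] M [-0.71   0.805  0.142] tau6 -0.17 w 0.0154
```

>>> carry_out([
  [0, 0, 0, 0, 0, 0.05, 0],
  [0, 0, 0, 0, 0, 0.1, 0],
  [0, 0, 0, 0, 0, 0.15, 0],
  [0, 0, 0, 0, 0, 0.2, 0],
  [0, 0, 0, 0, 0, 0.25, 0],
])

```text
time: 26.65
position: [0.4926, -0.0137, 0.1226]
tool_rot: [0.557, -0.436, 0.436, -0.556]
ft_force: [-4.2, -4.6, 9.4]
grip_width: 0.0158
```

```bash
python3 st.py
```

```text
t 26.65 q [-0.254  0.556  1.872 -0.003  0.715  1.079] pos [ 0.4926 -0.0137  0.1226] psi -76.21 F [-4.2 -4.6  9.4] Ftool [ 3.5 -9.4 -5.2] M [-0.599  0.761  0.159] tau6 -0.171 w 0.0158
```

>>> carry_out([
  [0, 0, 0, 0, 0, 0.05, 0],
  [0, 0, 0, 0, 0, 0.1, 0],
  [0, 0, 0, 0, 0, 0.15, 0],
  [0, 0, 0, 0, 0, 0.2, 0],
])

```text
time: 27.05
position: [0.4928, -0.0136, 0.1226]
tool_rot: [0.513, -0.488, 0.489, -0.511]
ft_force: [-2.0, 0.1, 6.9]
grip_width: 0.0161
```

```bash
python3 st.py
```

```text
t 27.05 q [-0.253  0.556  1.872 -0.005  0.715  1.274] pos [ 0.4928 -0.0136  0.1226] psi -87.3 F [-2.   0.1  6.9] Ftool [-0.2 -6.9 -2. ] M [-1.000e-03  3.580e-01  1.435e+00] tau6 1.278 w 0.0161
```

Torque rose to 1.4 N m, so blue is at its stop. I'll press a little more, then release.

>>> carry_out([
  [0, 0, 0, 0, 0, 0.02, 0],
  [0, 0, 0, 0, 0, 0.04, 0],
  [0, 0, 0, 0, 0, 0.04, 0],
])

```text
time: 27.35
position: [0.4929, -0.0136, 0.1226]
tool_rot: [0.504, -0.496, 0.498, -0.502]
ft_force: [-2.8, -1.6, 8.8]
grip_width: 0.0161
```

```bash
python3 st.py
```

```text
t 27.35 q [-0.252  0.556  1.871 -0.006  0.714  1.311] pos [ 0.4929 -0.0136  0.1226] psi -89.33 F [-2.8 -1.6  8.8] Ftool [ 1.6 -8.8 -2.8] M [-0.193  0.598  1.852] tau6 1.947 w 0.0161
```

>>> carry_out([
  [0.5, 0, 0, 0, 0, 0, 0],
  [0.5, 0, 0, 0, 0, 0, 0],
  [0.5, 0, 0, 0, 0, 0, 0],
  [0.5, 0, -4, 0, 0, 0, 0],
  [0.6, 0, -8, 0, 0, 0, 0],
  [0.6, 0, -10.4, 0, 0, 0, 0],
  [0.6, 0, -10.4, 0, 0, 0, 0],
  [0.6, 0, -10.4, 0, 0, 0, 0],
])

```text
time: 28.15
position: [0.4931, -0.0128, 0.2255]
tool_rot: [-0.5, 0.5, -0.5, 0.5]
ft_force: [-1.8, 0.3, -0.2]
grip_width: 0.0517
```

```bash
python3 meas.py w10
```

```text
t 28.15 q [-0.253  0.383  1.781  0.     0.977  1.317] pos [ 0.4931 -0.0128  0.2255] F [-1.76  0.28 -0.2 ] M [-0.081  0.186  0.054]
psi -89.97 [ 0.  0. -1.]
```

View pics/w10.png

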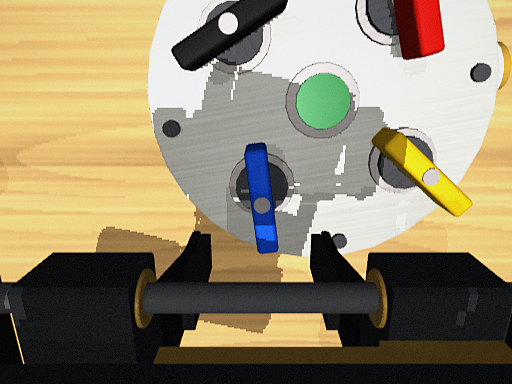

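>>> carry_out([
  [0.6, 0, -4, 0, 0, 0, 0],
  [0.6, 0, -8, 0, 0, 0, 0],
  [0.6, -5, -8, 0, 0, 0, 0],
  [0.6, -10, -8, 0, 0, 0, 0],
  [0.6, -15, -8, 0, 0, 0, 0],
  [0.6, -20, -8, 0, 0, 0, 0],
  [0.6, -25, -8, 0, 0, 0, 0],
  [0.6, -29, -8, 0, 0, 0, 0],
  [0.6, -30, -8, 0, 0, 0, 0],
  [0.6, -30, -8, 0, 0, 0, 0],
])

```text
time: 29.2
position: [0.4921, 0.2881, 0.3034]
tool_rot: [0.502, -0.5, 0.499, -0.5]
ft_force: [-0.4, -0.7, -0.1]
grip_width: 0.0522
```

Run:
```python
from h import *
a=robot.camera('top');b=robot.camera('scene')
cv2.imwrite('pics/top9.png',a[:,:,::-1]);cv2.imwrite('pics/scene9.png',b[:,:,::-1])
cv2.imwrite('pics/top9c.png',cv2.resize(a[100:220,220:350],None,fx=5,fy=5,interpolation=2)[:,:,::-1])
```

```text
(no output)
```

View pics/top9c.png

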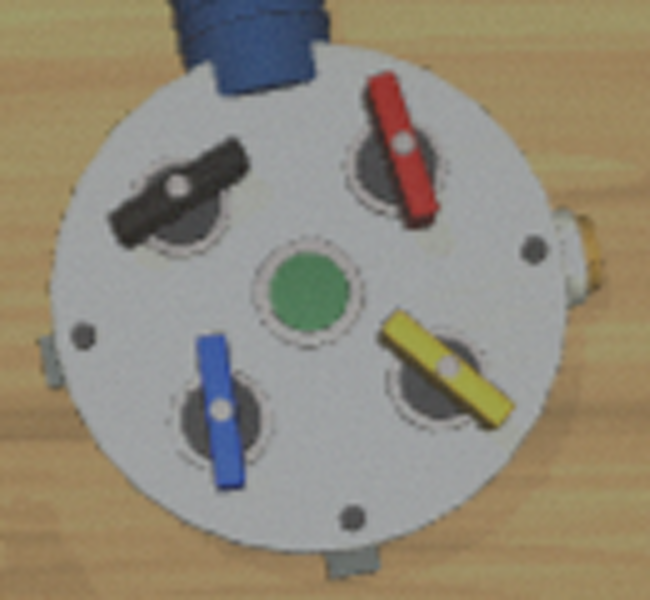

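View pics/scene9.png

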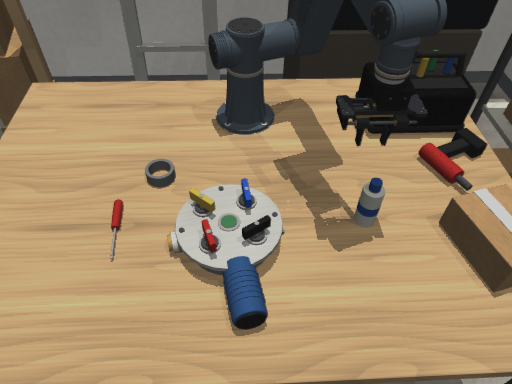

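The vent bolt shows the same ends as before, (118,232) and (240,153). The screwdriver, cartridge and tape haven't moved, and the arm is clear, so I'm handing in.

```bash
python3 -c "
from rig import robot
print(robot.hand_in())"
```

```text
the job is handed in; nothing more can be done
None
```

I screwed the red, yellow and blue bolts clockwise to their stops, in that order, and handed the job in at about 29 s of the 72 s allowed.

| Bolt | Turn to the stop | Thread drag on the way | Moment at the stop |
|---|---|---|---|
| Red | about 3.5 rad | about 0.2 N m | 1.9 N m |
| Yellow | about 2.5 rad | 0.05–0.11 N m (read with a side load) | 2.2 N m |
| Blue | about 3.5 rad | about 0.17 N m | 1.9 N m |

- **Slips in the grip:** Yellow's first grasp was about 2 mm off the axis, and the fingers slipped about 19° round the bar once it reached its stop. I gripped it again, lined up with the bar, and it took 1.5 N m within 0.06 rad, so it was already home. Red slipped about 5° at its stop; I did not regrip it.
- **Measurements that disagreed:** The first top view put red's bar at 31°, but the wrist camera showed about 35°. I used the wrist value.
- **Last checks:** The final top and scene pictures show the black vent bolt's bar as it was at the start, and the screwdriver, cartridge and tape in the same places. The arm was clear of everything when I handed in, and the highest wrist force I saw was about 17 N.

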